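# Pack the low jar and close the box

## Robot

A 7-joint arm with a two-finger parallel gripper is mounted at the origin on the work surface. World frame = base frame: x ahead of the robot, y to its left, z up, the work surface at z = 0. Lengths are in m, angles in rad, forces in N, time in s.
With the tool pointing down it reaches from about 0.425 to 0.95 m from the base axis. Payload 4.7 kg.
Tool frame: the origin (TCP) lies midway between the tips of the shut fingers; the grasp point (between the pads) lies 19 mm behind it (arm.hold_point_z is the z of the grasp point in the tool frame, in m); z points along the fingers, y is the line along which they close (so a half turn about z gives the same grasp; the last joint's range is limited). The gripper opens to 87 mm and grips with 3 to 60 N. Pads are 19 mm wide; open, the fingers measure 117 mm over their backs; the gripper's body (75 mm by 190 mm) begins 51 mm behind the grasp point.
Start: joints at [1.135, 0.469, -0.049, 1.532, 0.024, 1.141, -0.082], TCP at [0.267, -0.62, 0.223] pointing down, gripper open.
Joint ranges: [-2.59, 2.59], [-0.33, 1.99], [-1.39, 1.29], [0.1, 2.45], [-1.04, 4.18], [0.21, 1.99], [-2.66, 2.66]. Speed limits (rad/s): [2.57, 2.57, 3.14, 3.14, 3.14, 3.14, 3.14].

## Interface

Orientations are given as a rotation vector (axis times angle).
In Python, from plant import arm gives the robot as it stands. The module is installed in compiled form; this text tells all that it offers.
- The arm moves only by the tool step_arm, never from a script. Its argument "targets" is a list of rows, each an object with "travel": the shift along the tool's x, y, z in m, a list of three; "turn": the turn about the tool's z in degrees. In form: [{"travel": [tx, ty, tz], "turn": turn}, ...]. A call has 1 to 8 rows; each row is the pose to reach, as a shift and turn from the pose commanded when the call began, along the tool's axes at that moment; what a row does not reach only later rows make up. A row lasts 1/8 s, in which the tool goes at most 62.5 mm and 10.7 degrees, less where a joint would pass 70% of its speed; a pose out of reach is approached as far as the arm can. A call with a gripper value outside its range is refused whole. "grip" is the finger opening in m, from 0 to 0.087, set as the call begins (left out, the last holds). The fingers move at their own pace and stop on an object; "newtons" is the grip in N (left out, the last holds). Time passes only in rows, so rows that repeat a pose let the fingers close. It gives the time, the measured TCP pose, the force, the opening and the grip force at its end, in the units of the state.
- arm.get_state(): the state, without advancing time (a new reading comes with each control period).
- arm.read_camera(name): name is "scene" or "top" or "wrist"; returns a dict with "color" (480x640x3 uint8, red, green, blue), "camera_matrix" (3x3 intrinsics, pixels), "extrinsics" (4x4, takes a point from camera to world coordinates); the wrist camera has in their place "T_tool_cam" (4x4, takes a point from camera to tool coordinates, whose origin is the TCP and whose axes are the flange's). Camera axes: x right, y down, z forward; pixel columns grow to the right and rows downward; lengths in m; the calibration is good to about 2 mm. A picture is of the moment at which its call begins: read the wrist's pose just before it. There is no depth.
- arm.sign_off(): hands the job in; it is judged then, once.
Trained networks look in the newest picture that a camera, given by its name, has taken for a name from the list of things; names that differ only in an ending like _2 or _b are one class to them, and where a whole thing is asked for, a point or a joint stands for the part that bears it (a point fixed in the world has none). Each returns a list of dicts, best first, with "p" (0 to 1); they miss things now and then, are a little off and sometimes report something else, mostly with a low value. They report only what shows in the picture. A call takes as long as a camera call.
- arm.search_frame(thing, camera): "bbox" ([left, top, right, bottom] in pixels, round what is visible of it).
- arm.masks_of(thing, camera): "pixels" (480x640 bool, what is visible of it) and "bbox" ([left, top, right, bottom] in pixels, round what is visible of it).
- arm.tip_of(thing, camera): "location" ([column, row] in pixels: a listed point, or the origin of a listed thing).
The state is a dict: "t": time; "q": joint angles; "qd": joint speeds; "joint_efforts": joint torques, N m; "eef_pos": TCP position; "eef_rot": TCP orientation; "contact_force": force on the tool from outside, world axes, zero at the start; "wrist_torque": the same for the moment, N m; "width": finger opening in m; "grip_force": force on a finger pad.
Only numpy, scipy, OpenCV 4.12 (cv2) and the standard library are available. Lean on these libraries where they do the work, as an engineer would, in place of code of your own. Each camera call takes 0.05 s, during which the arm holds its last target. There are 200 camera calls.

## Task

In the pottery workshop, finish packing the two-compartment wooden box: take the jar on the table that is low enough to fit under the lid and stand it upright in the empty compartment, lowering it in rather than dropping it. Then put the loose wooden lid on so that it lies flat and closed on the box. Leave the jar already in the box standing in its compartment, and do not disturb the tall jar and the vase.

Things in the scene. Friction and masses are not known exactly. Their poses are not given: they have to be found in the camera images.
- box: Open plywood box, fixed, on either side of the table, 156 (x) x 224 (y) x 74 (z) mm outside. Origin: centre of underside, z up. Walls, floor and partition 8 mm thick; the partition at y = 0 is level with the rim. Two compartments, 140 (x) x 100 (y) mm, 66 deep, floor at z = 8, centred at x = 0, y = +54 (empty at the start) and y = -54 (holds packed_jar).
- lid: Loose plywood lid, right way up on the table. Board 180 (x) x 240 (y) x 10 mm; under it two battens 110 (x) x 14 (y) x 10 mm at y = +-83; on top, central, a dark bar handle 24 (x) x 90 (y) x 30 mm. Origin: centre, at the battens' underside; handle's top at z = 50. Closed: battens inside the box (play +-14 mm), board on the rim, origin 64 mm above the box's, y along box y (either way).
- low_jar: The low terracotta jar standing on the table, a plain round cylinder 44 mm in diameter and 50 mm high with a flush cork and a white line; 0.14 kg nominal. Origin: centre of its underside, z up. It stands in a row with tall_jar and vase, in any order, at least 95 mm apart.
- packed_jar: A jar just like low_jar, 44 mm in diameter and 50 mm high, already standing loose in the box's -y compartment. Origin: centre of its underside.
- tall_jar: Bystander: the same kind of jar, 44 mm in diameter but 95 mm high, too tall for the lid to close. Origin: centre of its underside.
- vase: Bystander: terracotta vase with a narrow neck, 52 mm in diameter at the belly, 120 mm high, too tall for the box. Origin: centre of its underside.

How it is judged:
By the outcome, as a careful person would: the job done as asked, in the order asked, and still so for the second after the job is handed in, with the robot touching nothing.
It also fails if it takes over 64 s, if anything falls off the work surface, if the arm or the gripper's body presses on something with over 40 N, if the wrist force passes 120 N, or if a joint passes its speed limit or range.

## Working session

There is one attempt and no reset: what is moved stays moved. The work goes in short steps, Python scripts to look and compute and a tool call to move; the robot and the scene stay as the last step left them, time stands still between calls to the robot, and variables do not carry over. Pictures are saved under pics/ and viewed, at most 10 in all, crops included, and the job is handed in when it is done.

Besides the shell and the picture viewer there is one more tool, called after ">>>" as name(argument=value, ...), one argument or row to a line, values as JSON. step_arm: Moves the arm, as the interface text tells. Its arguments: {"type":"object","properties":{"targets":{"type":"array","items":{"type":"object","properties":{"travel":{"type":"array","items":{"type":"number"}},"turn":{"type":"number"}}}},"grip":{"type":"number"},"newtons":{"type":"number"}},"required":["targets"]}

```bash
mkdir -p pics; cat > h.py <<'E'
import numpy as np, cv2
from scipy.spatial.transform import Rotation as R
from plant import arm
def cam(n):
    s=arm.get_state(); c=arm.read_camera(n); K=np.array(c["camera_matrix"])
    if n=="wrist":
        T=np.eye(4);T[:3,:3]=R.from_rotvec(s["eef_rot"]).as_matrix();T[:3,3]=s["eef_pos"];E=T@np.array(c["T_tool_cam"])
    else: E=np.array(c["extrinsics"])
    return c["color"],K,E
def ray(K,E,px,z):
    px=np.atleast_2d(np.asarray(px,float)); d=np.c_[px,np.ones(len(px))]@np.linalg.inv(K).T@E[:3,:3].T
    o=E[:3,3]; return o+d*((z-o[2])/d[:,2])[:,None]
def save(n,im): cv2.imwrite("pics/"+n+".png",im[:,:,::-1])
E
python3 - <<'E'
from h import *
ims={n:cam(n) for n in("scene","top")}
for n,(im,K,E) in ims.items():
    save(n,im); print(n,E[:3,3].round(3),E[:3,2].round(2),K[0,0])
    for t in("box","lid","low_jar","packed_jar","tall_jar","vase"):
        for d in arm.tip_of(t,n)[:2]:
            print(t,"tip",np.round(d["location"],1),round(d["p"],2),ray(K,E,d["location"],0.0)[0].round(3))
        for d in arm.search_frame(t,n)[:2]: print("   box",np.round(d["bbox"]),round(d["p"],2))
s=arm.get_state();print(s["t"],s["eef_pos"],s["eef_rot"],R.from_rotvec(s["eef_rot"]).as_matrix().round(3),arm.hold_point_z)
E
```

```text
scene [1.023 0.322 0.566] [-0.59 -0.45 -0.67] 446.5373944405462
box tip [242.9 186.3] 0.63 [ 0.509 -0.292  0.   ]
   box [173. 126. 303. 230.] 0.65
lid tip [515.8 314.2] 0.96 [0.498 0.296 0.   ]
   box [425. 242. 626. 400.] 0.89
low_jar tip [369.3 224.9] 0.78 [ 0.454 -0.005  0.   ]
   box [356. 199. 383. 233.] 0.7
packed_jar tip [224.9 176. ] 0.6 [ 0.505 -0.351  0.   ]
   box [216. 152. 233. 165.] 0.66
tall_jar tip [337.3 263.7] 0.73 [0.575 0.006 0.   ]
   box [328. 218. 353. 274.] 0.87
   box [288. 247. 324. 317.] 0.72
top [ 0.318 -0.002  1.188] [ 0.22 -0.01 -0.98] 599.7413522244899
box tip [467.  263.1] 0.56 [ 0.517 -0.294  0.   ]
   box [406. 206. 542. 314.] 0.56
lid tip [172.  286.5] 0.74 [0.493 0.297 0.   ]
   box [101. 237. 237. 333.] 0.87
low_jar tip [326.4 297.1] 0.87 [ 0.46  -0.009  0.   ]
   box [318. 283. 339. 309.] 0.71
packed_jar tip [492.4 265.2] 0.82 [ 0.511 -0.344  0.   ]
packed_jar tip [329.3 297.4] 0.37 [ 0.459 -0.014  0.   ]
   box [482. 249. 510. 273.] 0.77
tall_jar tip [316.9 240.7] 0.72 [0.575 0.006 0.   ]
tall_jar tip [330.4 297.2] 0.21 [ 0.46  -0.017  0.   ]
   box [304. 218. 331. 250.] 0.74
vase tip [171.9 284.6] 0.71 [0.497 0.298 0.   ]
vase tip [308.1 187.3] 0.68 [0.689 0.02  0.   ]
   box [298. 160. 320. 196.] 0.74
1.3 [ 0.26711984 -0.61994667  0.22256418] [3.07673190e+00 6.34605542e-01 3.86963374e-05] [[ 0.918  0.396  0.   ]
 [ 0.396 -0.918 -0.   ]
 [ 0.     0.    -1.   ]] -0.0187
```

View pics/top.png

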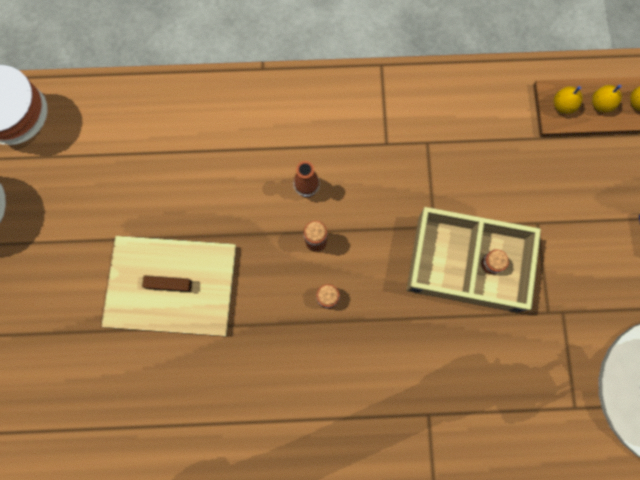

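View pics/scene.png

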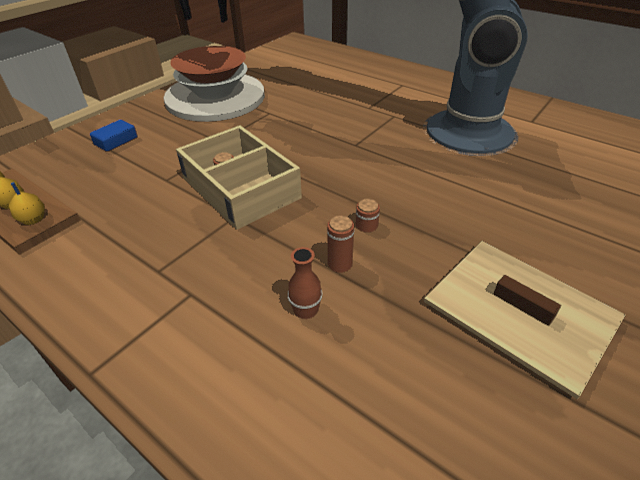

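The top view shows the low jar at (327,297), tall jar (316,237), vase (306,182). The box rim corners are about (427,208), (541,225), (531,311) and (411,291), with the left compartment empty. The lid is at left with its handle at (167,284). The scene view agrees.

```bash
python3 - <<'E'
from h import *
im,K,E=cam("top")
c=ray(K,E,[[427,208],[541,225],[531,311],[411,291]],.074)
print("box rim",c.round(3).tolist(),c.mean(0).round(3),np.linalg.norm(np.diff(c,axis=0),axis=1).round(3))
d=c[0]-c[1]+c[3]-c[2];print("yaw of +y",np.degrees(np.arctan2(d[1],d[0])).round(1))
m=arm.masks_of("lid","top")[0]; ys,xs=np.nonzero(m["pixels"])
p=ray(K,E,np.c_[xs,ys],.02)[:,:2].astype(np.float32); print("lid",cv2.minAreaRect(p))
for z,px in((.05,[327,296]),(.095,[316,231])):print(ray(K,E,px,z))
s=arm.get_state();Rm=R.from_rotvec(s["eef_rot"]).as_matrix()
print("to jar, tool:",Rm.T@(np.array([.457,-.008,.2])-s["eef_pos"]))
E
```

```text
box rim [[0.615, -0.209, 0.074], [0.573, -0.424, 0.074], [0.41, -0.386, 0.074], [0.456, -0.166, 0.074]] [ 0.514 -0.296  0.074] [0.22  0.167 0.224]
yaw of +y 78.5
lid ((0.4940211772918701, 0.29573747515678406), (0.2432646006345749, 0.1821657419204712), 83.0556640625)
[[ 0.45614484 -0.00967493  0.05      ]]
[[0.57323413 0.00630473 0.095     ]]
to jar, tool: [ 0.41648219 -0.48685417  0.02254609]
```

>>> step_arm(
  targets=[
    {"travel": [0.036,-0.043,0],"turn": 3},
    {"travel": [0.076,-0.09,0],"turn": 6},
    {"travel": [0.116,-0.136,0],"turn": 9},
    {"travel": [0.155,-0.182,0],"turn": 12},
    {"travel": [0.194,-0.228,0],"turn": 15},
    {"travel": [0.233,-0.274,0],"turn": 18},
    {"travel": [0.272,-0.32,0],"turn": 21},
    {"travel": [0.311,-0.366,0],"turn": 23},
  ],
)

```text
t: 2.4
eef_pos: [0.4084, -0.1589, 0.223]
eef_rot: [3.141, 0.006, 0.002]
contact_force: [1.7, 0.2, -0.4]
width: 0.0874
grip_force: 0.0
```

```bash
cat >> h.py <<'E'
def to(x,y,z,ydir=None):
    s=arm.get_state();M=R.from_rotvec(s["eef_rot"]).as_matrix()
    print("t",round(s["t"],2),"pos",s["eef_pos"].round(4) if hasattr(s["eef_pos"],"round") else s["eef_pos"],"ydir deg",np.degrees(np.arctan2(M[1,1],M[0,1])).round(1),"F",np.round(s["contact_force"],1),"w",round(s["width"],4),"g",round(s["grip_force"],1))
    print("move tool:",(M.T@(np.array([x,y,z])-s["eef_pos"])).round(4), "q",np.round(s["q"],2))
E
python3 -c "
from h import *
to(.457,-.008,.2)"
```

```text
t 2.4 pos [ 0.4084 -0.1589  0.223 ] ydir deg -89.8 F [ 1.7  0.2 -0.4] w 0.0874 g 0.0
move tool: [ 0.0492 -0.1507  0.023 ] q [ 0.53  0.09 -0.27  2.05  0.03  1.   -1.32]
```

>>> step_arm(
  targets=[
    {"travel": [0.016,-0.05,0.005],"turn": 0},
    {"travel": [0.033,-0.1,0.012],"turn": 0},
    {"travel": [0.048,-0.15,0.02],"turn": 0},
    {"travel": [0.048,-0.15,0.02],"turn": 0},
    {"travel": [0.048,-0.15,0.02],"turn": 0},
  ],
)

```text
t: 3.02
eef_pos: [0.455, -0.011, 0.2026]
eef_rot: [3.141, 0.008, -0.0]
contact_force: [-0.7, -0.8, 0.2]
width: 0.0871
grip_force: 0.0
```

```bash
python3 - <<'E'
from h import *
im,K,E=cam("wrist"); save("w1",im)
for t in("low_jar","tall_jar"):
    for d in arm.tip_of(t,"wrist")[:2]: print(t,d["location"],round(d["p"],2),ray(K,E,d["location"],0)[0].round(4))
    for d in arm.search_frame(t,"wrist")[:2]: print(np.round(d["bbox"]),round(d["p"],2))
to(.456,-.009,.016)
E
```

```text
low_jar [321.7, 215.4] 0.55 [ 0.4595 -0.0126  0.    ]
[296. 195. 344. 245.] 0.87
[267.  49. 322. 122.] 0.86
t 3.27 pos [ 0.455  -0.0117  0.2027] ydir deg -89.8 F [0.3 0.2 0.1] w 0.0869 g 0.0
move tool: [ 0.0009 -0.0027  0.1867] q [ 0.31  0.16 -0.41  2.04  0.08  0.96 -1.71]
```

View pics/w1.png

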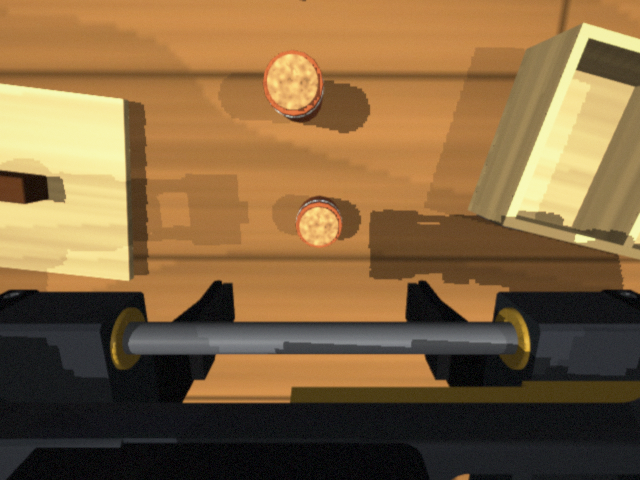

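The wrist view shows the low jar's top at (320,225), the tall jar's at (294,84), and nothing else within the fingers' reach. I'll descend straight at about (0.458, -0.011).

>>> step_arm(
  targets=[
    {"travel": [0.003,0,0.04],"turn": 0},
    {"travel": [0.003,0,0.08],"turn": 0},
    {"travel": [0.003,0,0.12],"turn": 0},
    {"travel": [0.003,0,0.15],"turn": 0},
    {"travel": [0.003,0,0.175],"turn": 0},
    {"travel": [0.003,0,0.186],"turn": 0},
    {"travel": [0.003,0,0.186],"turn": 0},
    {"travel": [0.003,0,0.186],"turn": 0},
  ],
)

```text
t: 4.28
eef_pos: [0.459, -0.0106, 0.0174]
eef_rot: [3.141, 0.008, 0.003]
contact_force: [0.5, -0.2, 0.4]
width: 0.0871
grip_force: 0.0
```

>>> step_arm(
  targets=[
    {"travel": [0,0,0],"turn": 0},
    {"travel": [0,0,0],"turn": 0},
    {"travel": [0,0,0],"turn": 0},
    {"travel": [0,0,0],"turn": 0},
    {"travel": [0,0,0],"turn": 0},
    {"travel": [0,0,0],"turn": 0},
    {"travel": [0,0,0],"turn": 0},
    {"travel": [0,0,0],"turn": 0},
  ],
  grip=0.03,
  newtons=20,
)

```text
t: 5.28
eef_pos: [0.4581, -0.0104, 0.0165]
eef_rot: [3.142, 0.009, 0.0]
contact_force: [-0.3, -0.3, 1.1]
width: 0.0434
grip_force: 20.0
```

>>> step_arm(
  targets=[
    {"travel": [0,0,-0.02],"turn": 0},
    {"travel": [0,0,-0.06],"turn": 0},
    {"travel": [0,0,-0.11],"turn": 0},
    {"travel": [0,0,-0.16],"turn": 0},
    {"travel": [0.005,0.015,-0.19],"turn": -8},
    {"travel": [0.014,0.05,-0.2],"turn": -18},
    {"travel": [0.026,0.09,-0.2],"turn": -28},
    {"travel": [0.038,0.13,-0.2],"turn": -38},
  ],
)

```text
t: 6.28
eef_pos: [0.4968, -0.1414, 0.2166]
eef_rot: [2.964, 1.04, -0.0]
contact_force: [-0.2, 1.3, -0.7]
width: 0.0436
grip_force: 20.0
```

>>> step_arm(
  targets=[
    {"travel": [-0.005,0.025,0],"turn": -10},
    {"travel": [-0.01,0.05,0],"turn": -20},
    {"travel": [-0.01,0.05,0],"turn": -30},
    {"travel": [-0.01,0.05,0],"turn": -40},
    {"travel": [-0.01,0.05,0],"turn": -40},
    {"travel": [-0.01,0.05,0],"turn": -40},
  ],
)

```text
t: 7.02
eef_pos: [0.5197, -0.1857, 0.2163]
eef_rot: [-2.438, -1.98, 0.0]
contact_force: [0.2, -0.7, -1.4]
width: 0.0435
grip_force: 20.0
```

```bash
python3 - <<'E'
from h import *
im,K,E=cam("wrist"); save("w2",im)
for t in("box","packed_jar"):
    for d in arm.tip_of(t,"wrist")[:2]: print(t,d["location"],round(d["p"],2),ray(K,E,d["location"],0 if t=="box" else .008)[0].round(4))
to(.524,-.242,.2)
E
```

```text
t 7.17 pos [ 0.5199 -0.1856  0.2166] ydir deg -11.7 F [ 0.9 -0.7 -0.6] w 0.0435 g 20.0
move tool: [-0.0544  0.0155  0.0166] q [ 0.69  0.32 -0.52  1.81  0.18  1.06 -0.11]
```

View pics/w2.png

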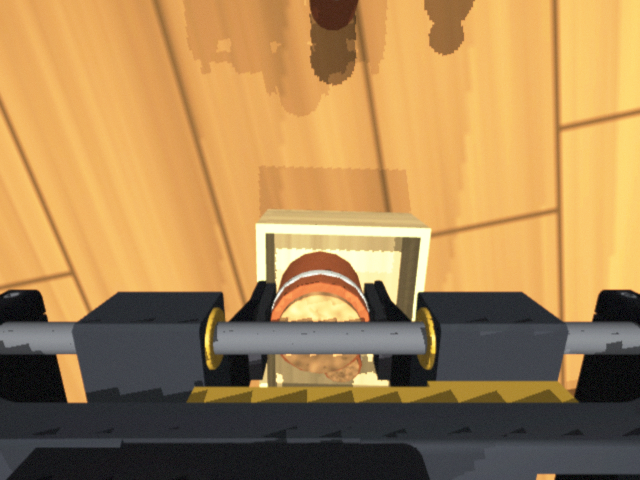

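The box's +y end rim has outer corners at about (257,224) and (431,229), and the held jar hangs upright over the box. I'll compute the pose from those corners.

```bash
python3 - <<'E'
from h import *
im,K,E=cam("wrist")
c=ray(K,E,[[257,224],[431,229]],.074)[:,:2]; print(c.round(4))
u=c[1]-c[0]; print(np.linalg.norm(u),np.degrees(np.arctan2(u[1],u[0])))
u/=np.linalg.norm(u); n=np.array([-u[1],u[0]]); n=n if n[1]>0 else -n
m=c.mean(0); print("comp",m-n*.058,"box",m-n*.112)
q=m-n*.058; to(*q,.026)
E
```

```text
[[ 0.468  -0.1663]
 [ 0.6188 -0.2025]]
0.1551426864711642 -13.482724879139608
comp [ 0.52986598 -0.24079658] box [ 0.51727577 -0.29330835]
t 7.22 pos [ 0.5199 -0.1856  0.2166] ydir deg -11.7 F [-0.5 -0.1 -1.6] w 0.0436 g 20.0
move tool: [-0.052   0.0209  0.1906] q [ 0.69  0.32 -0.52  1.81  0.18  1.06 -0.11]
```

>>> step_arm(
  targets=[
    {"travel": [-0.026,0.01,0],"turn": 1},
    {"travel": [-0.052,0.019,0.02],"turn": 1},
    {"travel": [-0.052,0.019,0.05],"turn": 1},
    {"travel": [-0.052,0.019,0.09],"turn": 1},
    {"travel": [-0.052,0.019,0.12],"turn": 1},
    {"travel": [-0.052,0.019,0.14],"turn": 1},
    {"travel": [-0.052,0.019,0.155],"turn": 1},
    {"travel": [-0.052,0.019,0.168],"turn": 1},
  ],
)

```text
t: 8.22
eef_pos: [0.5283, -0.2414, 0.048]
eef_rot: [2.454, 1.96, 0.0]
contact_force: [-1.0, -0.3, -0.2]
width: 0.0436
grip_force: 20.0
```

>>> step_arm(
  targets=[
    {"travel": [0,0,0.008],"turn": 0},
    {"travel": [0,0,0.015],"turn": 0},
    {"travel": [0,0,0.019],"turn": 0},
    {"travel": [0,0,0.0215],"turn": 0},
    {"travel": [0,0,0.0225],"turn": 0},
    {"travel": [0,0,0.0225],"turn": 0},
  ],
)

```text
t: 8.98
eef_pos: [0.5282, -0.2405, 0.0262]
eef_rot: [2.453, 1.962, 0.0]
contact_force: [0.6, -0.1, -1.6]
width: 0.0434
grip_force: 20.0
```

>>> step_arm(
  targets=[
    {"travel": [0,0,0.001],"turn": 0},
    {"travel": [0,0,0.002],"turn": 0},
    {"travel": [0,0,0.002],"turn": 0},
    {"travel": [0,0,0.002],"turn": 0},
  ],
)

```text
t: 9.48
eef_pos: [0.5281, -0.2405, 0.0245]
eef_rot: [2.453, 1.962, -0.0]
contact_force: [-2.1, 0.1, 5.5]
width: 0.0434
grip_force: 20.0
```

Contact on the floor (5.5 N up). Release gently, then rise.

>>> step_arm(
  targets=[
    {"travel": [0,0,0],"turn": 0},
    {"travel": [0,0,0],"turn": 0},
    {"travel": [0,0,0],"turn": 0},
    {"travel": [0,0,0],"turn": 0},
  ],
  grip=0.065,
)

```text
t: 9.98
eef_pos: [0.528, -0.2404, 0.0239]
eef_rot: [-2.453, -1.962, -0.0]
contact_force: [0.0, -0.1, -0.1]
width: 0.0643
grip_force: 0.0
```

>>> step_arm(
  targets=[
    {"travel": [0,0,-0.01],"turn": 0},
    {"travel": [0,0,-0.03],"turn": 0},
    {"travel": [0,0,-0.06],"turn": 0},
    {"travel": [0,0,-0.1],"turn": 0},
    {"travel": [0,0,-0.15],"turn": 0},
    {"travel": [0,0,-0.2],"turn": 0},
    {"travel": [-0.01,0,-0.25],"turn": 0},
    {"travel": [-0.01,0,-0.25],"turn": 0},
  ],
)

```text
t: 10.98
eef_pos: [0.5281, -0.2514, 0.2805]
eef_rot: [2.446, 1.954, 0.007]
contact_force: [-0.6, 0.4, -0.1]
width: 0.0654
grip_force: 0.0
```

```bash
python3 - <<'E'
from h import *
im,K,E=cam("wrist"); save("w3",im)
for d in arm.tip_of("low_jar","wrist")[:3]: print(d["location"],round(d["p"],2),ray(K,E,d["location"],.008)[0].round(4))
to(.494,.296,.27)
E
```

```text
[315.7, 197.2] 0.78 [ 0.5299 -0.2392  0.008 ]
t 11.07 pos [ 0.5257 -0.2501  0.2755] ydir deg -12.7 F [-1.3 -0.2 -0.9] w 0.0651 g 0.0
move tool: [ 0.5258 -0.151   0.0048] q [ 0.77  0.32 -0.5   1.67  0.16  1.19  0.  ]
```

View pics/w3.png

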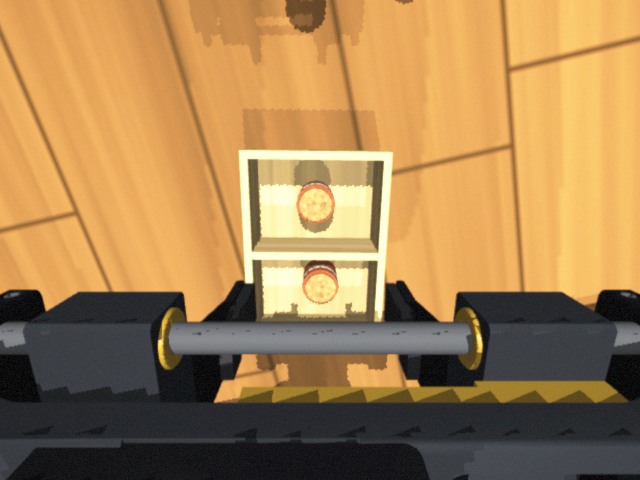

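Both jars stand in their compartments: low jar at (316,202), packed jar at (320,283). The rim corners are (239,151) and (393,153), and the partition's centre is about (316,256).

```bash
python3 - <<'E'
from h import *
im,K,E=cam("wrist")
c=ray(K,E,[[239,151],[393,153]],.074)[:,:2]; u=c[1]-c[0]; print(np.linalg.norm(u),np.degrees(np.arctan2(u[1],u[0])))
p=ray(K,E,[[316,256]],.074)[0,:2]; print("partition",p, "edge mid",c.mean(0), np.linalg.norm(p-c.mean(0)));d=c.mean(0)-p;print(np.degrees(np.arctan2(d[1],d[0]))-90)
print("centre from edge",c.mean(0)-.112*d/np.linalg.norm(d))
E
```

```text
0.15434372759584192 -13.453932833385446
partition [ 0.51411535 -0.28926719] edge mid [ 0.53866272 -0.18256325] 0.10949111510103997
-12.95554694241737
centre from edge [ 0.51355287 -0.29171221]
```

>>> step_arm(
  targets=[
    {"travel": [0.04,-0.011,0],"turn": 0},
    {"travel": [0.1,-0.028,0],"turn": -2},
    {"travel": [0.16,-0.045,0],"turn": -4},
    {"travel": [0.22,-0.062,0],"turn": -6},
    {"travel": [0.28,-0.08,0],"turn": -6},
    {"travel": [0.34,-0.097,0],"turn": -6},
    {"travel": [0.39,-0.112,0],"turn": -6},
    {"travel": [0.43,-0.124,0],"turn": -6},
  ],
)

```text
t: 12.12
eef_pos: [0.4977, 0.1988, 0.2728]
eef_rot: [-2.343, -2.09, 0.003]
contact_force: [0.2, -0.9, -0.1]
width: 0.0649
grip_force: 0.0
```

>>> step_arm(
  targets=[
    {"travel": [0.0,0,0],"turn": 0},
    {"travel": [0.0,0,0],"turn": 0},
    {"travel": [0.0,0,0],"turn": 0},
  ],
  grip=0.06,
)

```text
t: 12.5
eef_pos: [0.4995, 0.1948, 0.2734]
eef_rot: [2.35, 2.085, -0.002]
contact_force: [0.0, 0.2, 0.7]
width: 0.0599
grip_force: 0.0
```

```bash
python3 - <<'E'
from h import *
im,K,E=cam("wrist"); save("w4",im)
for d in arm.masks_of("lid","wrist")[:1]:
    ys,xs=np.nonzero(d["pixels"]); p=ray(K,E,np.c_[xs,ys],.02)[:,:2].astype(np.float32); print(d["bbox"],cv2.minAreaRect(p))
to(.494,.296,.27)
E
```

```text
[216.3, 3.5, 392.7, 222.4] ((0.4948523938655853, 0.297274112701416), (0.23408198356628418, 0.18046174943447113), 83.19389343261719)
t 12.6 pos [0.4996 0.1951 0.2738] ydir deg -6.8 F [ 0.  -0.5  0.4] w 0.0601 g 0.0
move tool: [ 0.0995 -0.0176  0.0037] q [ 0.17  0.28 -0.75  1.76  0.21  1.18 -0.77]
```

View pics/w4.png

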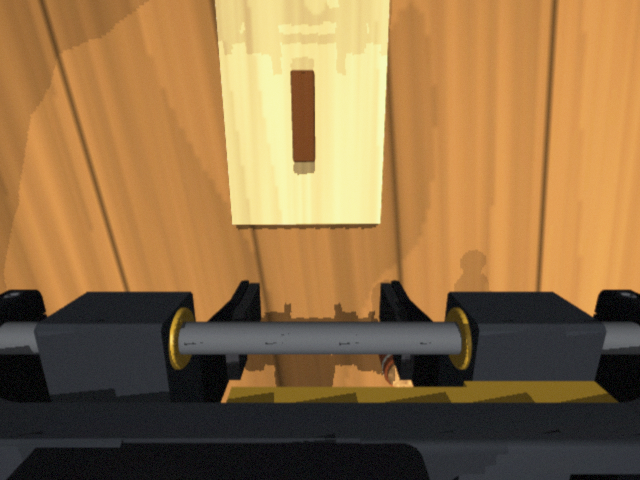

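The handle's top spans columns 292–314 and rows 70–161, and the lid's near edge is at row 224. I'll project these.

```bash
python3 - <<'E'
from h import *
im,K,E=cam("wrist")
c=ray(K,E,[[302.5,70],[303.5,161]],.05)[:,:2]; u=c[0]-c[1]; print(np.linalg.norm(u),np.degrees(np.arctan2(u[1],u[0])),c.mean(0))
g=ray(K,E,[[232.5,224.5],[380,224]],.02)[:,:2];u=g[1]-g[0];print("near edge",np.linalg.norm(u),np.degrees(np.arctan2(u[1],u[0])),g.mean(0))
a=np.radians(83); print("lid centre from edge",g.mean(0)+.12*np.array([np.cos(a),np.sin(a)]))
to(*c.mean(0),.017)
E
```

```text
0.08867527971089768 83.05182672274691 [0.49574502 0.29949705]
near edge 0.17900342886274365 -6.671490188154498 [0.48233219 0.17978579]
lid centre from edge [0.49695652 0.29889133]
t 12.65 pos [0.4996 0.1954 0.2739] ydir deg -6.8 F [-0.2  0.2 -0.5] w 0.0599 g 0.0
move tool: [ 0.1031 -0.0162  0.2569] q [ 0.17  0.28 -0.75  1.76  0.21  1.18 -0.77]
```

>>> step_arm(
  targets=[
    {"travel": [0.045,-0.007,0.02],"turn": 0},
    {"travel": [0.09,-0.014,0.05],"turn": 0},
    {"travel": [0.103,-0.016,0.1],"turn": 0},
    {"travel": [0.103,-0.016,0.15],"turn": 0},
    {"travel": [0.103,-0.016,0.19],"turn": 0},
    {"travel": [0.103,-0.016,0.215],"turn": 0},
    {"travel": [0.103,-0.016,0.235],"turn": 0},
    {"travel": [0.103,-0.016,0.24],"turn": 0},
  ],
)

```text
t: 13.65
eef_pos: [0.4953, 0.3, 0.033]
eef_rot: [-2.348, -2.087, 0.002]
contact_force: [0.2, -0.0, 0.6]
width: 0.0599
grip_force: 0.0
```

>>> step_arm(
  targets=[
    {"travel": [0,0,0.004],"turn": 0},
    {"travel": [0,0,0.008],"turn": 0},
    {"travel": [0,0,0.008],"turn": 0},
  ],
)

```text
t: 14.02
eef_pos: [0.4957, 0.3008, 0.0264]
eef_rot: [2.347, 2.088, 0.001]
contact_force: [-0.2, 0.4, -0.6]
width: 0.0601
grip_force: 0.0
```

>>> step_arm(
  targets=[
    {"travel": [0,0,0],"turn": 0},
    {"travel": [0,0,0],"turn": 0},
    {"travel": [0,0,0],"turn": 0},
    {"travel": [0,0,0],"turn": 0},
    {"travel": [0,0,0],"turn": 0},
    {"travel": [0,0,0],"turn": 0},
    {"travel": [0,0,0],"turn": 0},
    {"travel": [0,0,0],"turn": 0},
  ],
  grip=0.01,
  newtons=45,
)

```text
t: 15.02
eef_pos: [0.4952, 0.3007, 0.026]
eef_rot: [-2.347, -2.088, 0.001]
contact_force: [-1.2, 0.1, 1.2]
width: 0.0236
grip_force: 45.0
```

>>> step_arm(
  targets=[
    {"travel": [0,0,-0.01],"turn": 0},
    {"travel": [0,0,-0.03],"turn": 0},
    {"travel": [0,0,-0.06],"turn": 0},
    {"travel": [0,0,-0.1],"turn": 0},
    {"travel": [0,0,-0.14],"turn": 0},
    {"travel": [0,0,-0.18],"turn": 0},
    {"travel": [0,0,-0.21],"turn": 0},
    {"travel": [0,0,-0.22],"turn": 0},
  ],
)

```text
t: 16.02
eef_pos: [0.496, 0.3015, 0.249]
eef_rot: [2.346, 2.087, 0.007]
contact_force: [-0.4, 0.7, -3.5]
width: 0.0236
grip_force: 45.0
```

```bash
python3 -c "
from h import *
to(.5143,-.2905,.24)"
```

```text
t 16.02 pos [0.496  0.3015 0.249 ] ydir deg -6.7 F [-0.4  0.7 -3.5] w 0.0236 g 45.0
move tool: [-0.5858  0.0871  0.0079] q [-0.04  0.39 -0.77  1.7   0.29  1.16 -1.  ]
```

>>> step_arm(
  targets=[
    {"travel": [-0.02,0.003,0],"turn": 0},
    {"travel": [-0.06,0.009,0],"turn": 0},
    {"travel": [-0.105,0.016,0],"turn": 1},
    {"travel": [-0.15,0.022,0],"turn": 2},
    {"travel": [-0.195,0.029,0],"turn": 3},
    {"travel": [-0.24,0.036,0],"turn": 4},
    {"travel": [-0.285,0.042,0],"turn": 5},
    {"travel": [-0.33,0.049,0],"turn": 6.5},
  ],
)

```text
t: 17.02
eef_pos: [0.5047, -0.0343, 0.2455]
eef_rot: [-2.462, -1.95, 0.002]
contact_force: [0.6, -0.3, -2.7]
width: 0.0238
grip_force: 45.0
```

>>> step_arm(
  targets=[
    {"travel": [-0.045,0.002,0],"turn": 0},
    {"travel": [-0.09,0.004,0],"turn": 0},
    {"travel": [-0.135,0.006,0],"turn": 0},
    {"travel": [-0.18,0.008,0],"turn": 0},
    {"travel": [-0.22,0.009,0],"turn": 0},
    {"travel": [-0.25,0.01,0],"turn": 0},
    {"travel": [-0.258,0.01,0],"turn": 0},
    {"travel": [-0.258,0.01,0],"turn": 0},
  ],
)

```text
t: 18.02
eef_pos: [0.4562, -0.2856, 0.2455]
eef_rot: [-2.461, -1.951, -0.0]
contact_force: [0.3, -0.6, -3.1]
width: 0.0241
grip_force: 45.0
```

```bash
python3 -c "
from h import *
to(.5143,-.2905,.094)
im,K,E=cam('wrist');save('w5',im);s=cam('scene')[0];save('s5',s[60:300,100:460])"
```

```text
t 18.02 pos [ 0.4562 -0.2856  0.2455] ydir deg -13.2 F [ 0.3 -0.6 -3.1] w 0.0241 g 45.0
move tool: [0.0083 0.0578 0.1515] q [ 0.9   0.27 -0.5   1.81  0.14  1.11  0.12]
```

View pics/s5.png

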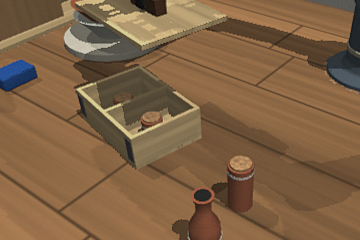

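View pics/w5.png

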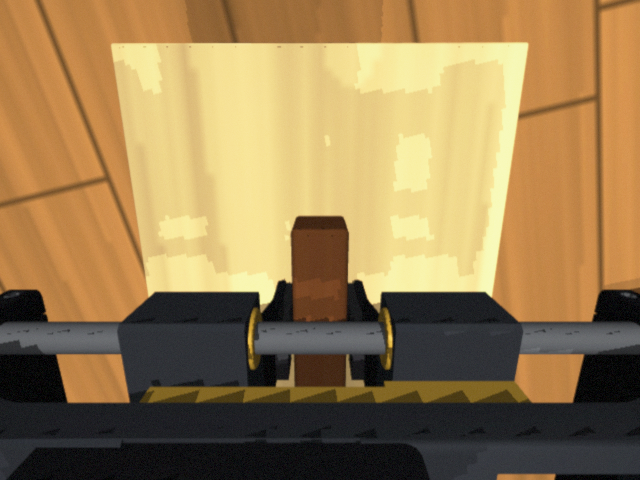

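The lid hangs level and square in the grip, with its far edge at row 43, columns 112–528. Both jars still stand in the box. I'll move over the box and check the lid's offset in the hand.

```bash
python3 -c "
from h import *
im,K,E=cam('wrist');p=arm.get_state()['eef_pos'];z=p[2]-.006
c=ray(K,E,[[112,43],[528,43]],z)[:,:2];u=c[1]-c[0];print(np.linalg.norm(u),np.degrees(np.arctan2(u[1],u[0])))
n=np.array([-u[1],u[0]])/np.linalg.norm(u);L=c.mean(0)-.12*n;print('lid',L,'tcp',p);T=np.array([.5143,-.292])+p[:2]-L;print(T);to(*T,.094)"
```

```text
0.17792136804228675 -13.07343239880391
lid [ 0.45742852 -0.28637794] tcp [ 0.45704679 -0.28436412  0.24605275]
[ 0.51391827 -0.28998618]
t 18.18 pos [ 0.457  -0.2844  0.2461] ydir deg -13.0 F [-0.8 -0.7 -3.4] w 0.0234 g 45.0
move tool: [0.0072 0.0567 0.1521] q [ 0.9   0.27 -0.5   1.81  0.14  1.11  0.12]
```

>>> step_arm(
  targets=[
    {"travel": [0.003,0.02,0],"turn": 0},
    {"travel": [0.008,0.045,0],"turn": 0},
    {"travel": [0.008,0.058,0.02],"turn": 0},
    {"travel": [0.008,0.058,0.05],"turn": 0},
    {"travel": [0.008,0.058,0.08],"turn": 0},
    {"travel": [0.008,0.058,0.105],"turn": 0},
    {"travel": [0.008,0.058,0.12],"turn": 0},
    {"travel": [0.008,0.058,0.125],"turn": 0},
  ],
)

```text
t: 19.18
eef_pos: [0.5149, -0.2909, 0.1205]
eef_rot: [-2.46, -1.952, 0.0]
contact_force: [0.1, -0.3, -3.8]
width: 0.0236
grip_force: 45.0
```

```bash
python3 -c "
from h import *
to(.5143,-.2905,.091)
im,K,E=cam('scene');save('s6',cv2.resize(im[90:270,140:340],None,fx=4,fy=3.3)); "
```

```text
t 19.18 pos [ 0.5149 -0.2909  0.1205] ydir deg -13.1 F [ 0.1 -0.3 -3.8] w 0.0236 g 45.0
move tool: [ 0.0002 -0.0006  0.0295] q [ 0.79  0.48 -0.46  1.82  0.27  0.9  -0.02]
```

View pics/s6.png

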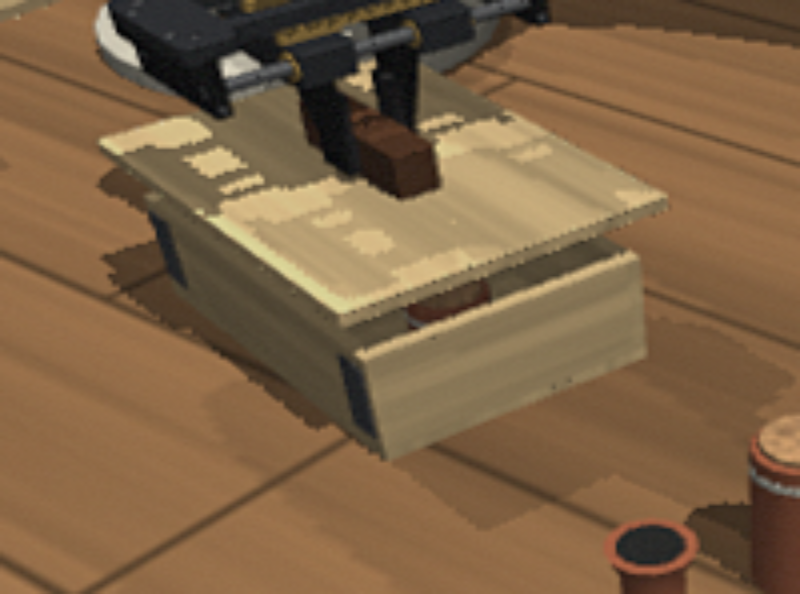

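The lid hovers level and centred over the box, with the low jar visible below its near edge at (450,305). Lower it.

>>> step_arm(
  targets=[
    {"travel": [0,0,0.006],"turn": 0},
    {"travel": [0,0,0.012],"turn": 0},
    {"travel": [0,0,0.017],"turn": 0},
    {"travel": [0,0,0.021],"turn": 0},
    {"travel": [0,0,0.025],"turn": 0},
    {"travel": [0,0,0.028],"turn": 0},
    {"travel": [0,0,0.029],"turn": 0},
    {"travel": [0,0,0.029],"turn": 0},
  ],
)

```text
t: 20.23
eef_pos: [0.5148, -0.2917, 0.0921]
eef_rot: [2.462, 1.952, -0.0]
contact_force: [0.7, -0.5, -4.1]
width: 0.0236
grip_force: 45.0
```

>>> step_arm(
  targets=[
    {"travel": [0,0,0.001],"turn": 0},
    {"travel": [0,0,0.002],"turn": 0},
    {"travel": [0,0,0.002],"turn": 0},
  ],
)

```text
t: 20.6
eef_pos: [0.5149, -0.2917, 0.0901]
eef_rot: [2.462, 1.951, 0.0]
contact_force: [-1.1, 0.3, -3.9]
width: 0.0237
grip_force: 45.0
```

>>> step_arm(
  targets=[
    {"travel": [0,0,0.001],"turn": 0},
    {"travel": [0,0,0.002],"turn": 0},
    {"travel": [0,0,0.002],"turn": 0},
  ],
)

```text
t: 20.98
eef_pos: [0.5149, -0.2918, 0.09]
eef_rot: [2.461, 1.951, -0.001]
contact_force: [-4.0, 1.1, 9.7]
width: 0.0236
grip_force: 45.0
```

Seated at 0.090, the expected height, with an upward force. Release and rise.

>>> step_arm(
  targets=[
    {"travel": [0,0,-0.001],"turn": 0},
    {"travel": [0,0,-0.001],"turn": 0},
    {"travel": [0,0,-0.001],"turn": 0},
    {"travel": [0,0,-0.001],"turn": 0},
    {"travel": [0,0,-0.001],"turn": 0},
  ],
  grip=0.06,
)

```text
t: 21.6
eef_pos: [0.5148, -0.2917, 0.0889]
eef_rot: [-2.462, -1.952, -0.0]
contact_force: [0.5, -0.1, 0.4]
width: 0.0583
grip_force: 0.0
```

>>> step_arm(
  targets=[
    {"travel": [0,0,-0.01],"turn": 0},
    {"travel": [0,0,-0.03],"turn": 0},
    {"travel": [0,0,-0.06],"turn": 0},
    {"travel": [0,0,-0.1],"turn": 0},
    {"travel": [-0.01,0,-0.14],"turn": 0},
    {"travel": [-0.03,0,-0.16],"turn": 0},
    {"travel": [-0.05,0,-0.17],"turn": 0},
    {"travel": [-0.05,0,-0.17],"turn": 0},
  ],
)

```text
t: 22.6
eef_pos: [0.5026, -0.3426, 0.2592]
eef_rot: [2.465, 1.946, -0.001]
contact_force: [0.1, 0.2, 0.3]
width: 0.0599
grip_force: 0.0
```

```bash
python3 -c "
from h import *
im,K,E=cam('scene');save('s7',im)
to(.5,-.29,.2)"
```

```text
t 22.65 pos [ 0.5027 -0.3408  0.2584] ydir deg -13.3 F [-0.5  1.7 -0.2] w 0.0604 g 0.0
move tool: [ 0.0488 -0.0143  0.0584] q [ 0.89  0.37 -0.48  1.64  0.18  1.18  0.13]
```

View pics/s7.png

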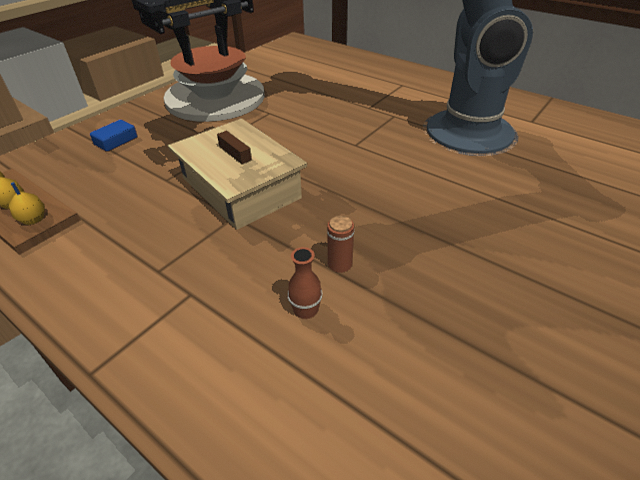

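The lid lies flat and closed on the box at (237,160). The tall jar (340,243) and vase (304,285) are where they were, and the gripper is clear.

```bash
python3 -c "
from plant import arm
print(arm.sign_off())"
```

```text
the job is handed in; nothing more can be done
None
```

The low jar is standing in the empty compartment, the lid is flat and closed on the box, the tall jar and vase were not disturbed, and the job was handed in at about 23 s of the 64 s allowed.

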